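# Close up the spray-gun washing box

## Task

Close up the spray-gun washing box: take its folded-back steel flap by the bar handle, swing it over and lower it gently all the way down onto the box's rim, without letting it drop. Then slide the cover of the front tray along its track, to the right as the robot sees it and over the tongue of the closed flap, until it is fully home against the end frame. Leave the gun parts in the box and the other things on the bench alone.

Things in the scene. Friction and masses are not known exactly. Their poses are not given: they have to be found in the camera images.
- washer: Grey steel washing box, fixed. Origin: on the bench under mid-hinge of the flap. Axes: x away from the robot (along the hinge), y to its left, z up; yaw varies. Walls 100 mm high; spans x -190..95, y -164..164 mm. Open basin x -95..91, y -153..-3; closed deck y 0..157 with two posts (x +-60, y 83, 160 mm high) on which the open flap leans; front tray x -186..-99, under the sliding cover.
- flap_hinge (a point): Middle of the flap's hinge line, on the box, 108 mm above the bench; the hinge line runs along the box's x axis.
- flap (a joint): Flap angle, rad: 0 = level on the basin's rim (closed, towards box -y), pi/2 = upright, 2.5 = leaning back on the posts over the deck (start). Swings freely with slight friction: it falls to one side or the other when let go. About 0.5 kg, under 4 N at the bar.
- flap_bar (a point): Centre of the flap's bar handle: round steel, 12 mm thick, 108 mm free between its side arms, parallel to the hinge. In one plane with hinge and flap plate (180 mm along the hinge, 5 thick, ends 148 from the hinge; 36 mm free between plate and bar). At angle a: box x 0, y -190 cos(a), height 108 + 190 sin(a) mm. Can be pinched across from straight above at any angle; turns in the fingers.
- cover (a joint): Travel of the front tray's sliding cover, m: 0 = closed, home against the end frame at the box's -y end, over the flap's tongue; grows towards box +y, to 0.15. Starts at 0.105 to 0.15. About 2 N of friction, light damping; stays where it is left.
- cover_grip (a point): Point in the black block handle on the sliding cover, 143 mm above the bench, 8 mm below the block's top. Block: 50 mm along box x, 16 along box y, stands 34 above the cover's flat aluminium plate (86 x 150 mm, top at 117 mm). Closed: at box x -143, y -80 mm; moves along box y with the cover.
- gun: Spray gun lying in the basin, about 125 x 110 x 38 mm, steel. Leave it there. Origin under its middle.
- cap: Brass air cap, 40 mm across, 24 mm high, in the front tray. Leave it there. Origin under its centre.
- can: Paint can, 100 mm diameter, 120 mm high, on the bench. Origin under its centre. Bystander.
- guncup: White paint cup of a gun, closed, 88 mm diameter, about 128 mm high, on the bench. Origin under its centre. Bystander.
- pliers: Pliers lying on the bench, about 160 mm long, 12 mm high. Bystander.
- brush: Paint brush lying on the bench. Bystander.
- tape: Roll of masking tape lying on the bench, 100 mm diameter, 25 mm high. Bystander.

How it is judged:
By the outcome, as a careful person would: the job done as asked, in the order asked, and still so for the second after the job is handed in, with the robot touching nothing.
It also fails if it takes over 53 s, if anything falls off the work surface, if the arm or the gripper's body presses on something with over 40 N, if the wrist force passes 120 N, or if a joint passes its speed limit or range.

## Robot

A 7-joint arm with a two-finger parallel gripper is mounted at the origin on the work surface. World frame = base frame: x ahead of the robot, y to its left, z up, the work surface at z = 0. Lengths are in m, angles in rad, forces in N, time in s.
With the tool pointing down it reaches from about 0.4 to 0.75 m from the base axis. Payload 19.5 kg.
Tool frame: the origin (TCP) lies midway between the tips of the shut fingers; the grasp point (between the pads) lies 19 mm behind it (bot.tcp_to_grasp is the distance from the TCP to the grasp point, in m); z points along the fingers, y is the line along which they close (so a half turn about z gives the same grasp; the last joint's range is limited). The gripper opens to 85 mm and grips with 20 to 120 N. Pads are 22 mm wide; open, the fingers measure 114 mm over their backs; the gripper's body (76 mm by 85 mm) begins 54 mm behind the grasp point. The pads swing forward as they close: fully open they stand 13 mm farther back than shut.
Start: joints at [-0.042, 0.707, -0.028, 1.485, 0.022, 0.951, -0.075], TCP at [0.575, 0, 0.231] pointing down, gripper open.
Joint ranges: [-2.71, 2.71], [-0.32, 2.16], [-1.57, 1.52], [0, 2.45], [-1.46, 4.6], [0, 2.02], [-2.83, 2.83]. Speed limits (rad/s): [1.89, 1.89, 2.57, 2.57, 3.01, 3.01, 3.01].

## Interface

Orientations are given as a rotation vector (axis times angle).
In Python, from cell import telemetry, viewer, ticket, bot gives the robot as it stands.
- The arm moves only by the tool apply_moves, never from a script. Its argument "rows" is one flat list of numbers, 7 for each row, row after row: the shift along the world's x, y, z in mm, then the turn, a rotation vector about the world's x, y, z in rad, then the opening, from -1 (shut) to 1 (fully open), so that 0 is half open. A call has 1 to 5 rows; each row shifts and turns the commanded pose from where the row before left it; what a row does not reach is not made up. A row lasts 1/12 s, in which the tool goes at most 41.7 mm and 7.16 degrees, less where a joint would pass 70% of its speed; a pose out of reach is approached as far as the arm can. A call with a gripper value outside its range is refused whole. The fingers move at their own pace and stop on an object; "grip_force" is the grip in N (left out, the last holds). Time passes only in rows, so rows that do not move let the fingers close. It gives the time, the measured TCP pose, the force, the opening and the grip force at its end, in the units of the state.
- telemetry.read_state(): the state, without advancing time (a new reading comes with each control period).
- viewer.capture(name): name is "scene" or "side" or "wrist"; returns a dict with "color" (480x640x3 uint8, blue, green, red), "mtx" (3x3 intrinsics, pixels), "view" (4x4, takes a point from world to camera coordinates). Camera axes: x right, y down, z forward; pixel columns grow to the right and rows downward; lengths in m; the calibration is good to about 2 mm. A picture is of the moment at which its call begins. There is no depth.
- ticket.job_done(): hands the job in; it is judged then, once.
Trained networks look in a picture, given as the dict that the camera call returned (one of the last four; its "shot" number tells which), for a name from the list of things; names that differ only in an ending like _2 or _b are one class to them, and where a whole thing is asked for, a point or a joint stands for the part that bears it (a point fixed in the world has none). Each returns a list of dicts, best first, with "conf" (0 to 1); they miss things now and then, are a little off and sometimes report something else, mostly with a low value. They report only what shows in the picture. A call takes as long as a camera call.
- viewer.silhouettes(query, picture): "pixels" (480x640 bool, what is visible of it) and "point" ([column, row] in pixels, amid what is visible of it).
The state is a dict: "t": time; "joint_pos": joint angles; "qvel": joint speeds; "tau": joint torques, N m; "eef_pos": TCP position; "orientation": TCP orientation; "contact_force": force on the tool from outside, world axes, zero at the start; "wrist_torque": the same for the moment, N m; "gripper_width": finger opening in m; "grip_force": force on a finger pad.
Only numpy, scipy, OpenCV 4.12 (cv2) and the standard library are available. Lean on these libraries where they do the work, as an engineer would, in place of code of your own. Each camera call takes 0.05 s, during which the arm holds its last target. There are 200 camera calls.

## Working session

There is one attempt and no reset: what is moved stays moved. The work goes in short steps, Python scripts to look and compute and a tool call to move; the robot and the scene stay as the last step left them, time stands still between calls to the robot, and variables do not carry over. Pictures are saved under pics/ and viewed, at most 10 in all, crops included, and the job is handed in when it is done.

Besides the shell and the picture viewer there is one more tool, called after "Request:" as a command line: name --argument value ..., lists and objects as JSON in quotes. apply_moves: Moves the arm, as the interface text tells. Its arguments: {"type":"object","properties":{"rows":{"type":"array"},"grip_force":{"type":"number"}},"required":["rows"]}

```bash
mkdir -p pics; ls; python3 - <<'E'
from cell import telemetry, viewer, ticket, bot
import cv2,numpy as np
s=telemetry.read_state();print(s['t'],s['eef_pos'],s['orientation'],s['gripper_width'])
for n in ['scene','side']:
    p=viewer.capture(n);cv2.imwrite(f'pics/{n}0.png',p['color'])
    np.savez(f'pics/{n}0.npz',mtx=p['mtx'],view=p['view'])
    print(n,p['mtx'].tolist(),p['view'].round(4).tolist())
    for q in ['washer','flap','flap_bar','cover','cover_grip','can','guncup']:
        for r in viewer.silhouettes(q,p)[:2]:
            ys,xs=np.nonzero(r['pixels']);print(q,round(r['conf'],2),np.round(r['point']),xs.min(),xs.max(),ys.min(),ys.max(),len(xs))
E
```

```text
pics
0.0 [ 5.74738748e-01 -2.40688294e-05  2.30851272e-01] [-2.22096797e+00 -2.22091250e+00  1.26893538e-03] 0.08514337906400404
scene [[435.2861191335836, 0.0, 318.468103687491], [0.0, 435.2861191335836, 242.92795622744785], [0.0, 0.0, 1.0]] [[0.5953, 0.8035, -0.0006, -0.3013], [0.5689, -0.422, -0.7059, -0.2052], [-0.5674, 0.4199, -0.7083, 1.3762], [0.0, 0.0, 0.0, 1.0]]
washer 0.7 [315. 264.] 225 405 189 352 16904
flap 0.79 [348. 245.] 309 404 190 292 4479
flap_bar 0.84 [348. 244.] 309 405 190 292 4584
cover 0.57 [300. 223.] 272 322 205 242 1222
cover 0.54 [349. 246.] 308 404 190 293 4579
cover_grip 0.63 [298. 222.] 271 322 205 242 1186
cover_grip 0.16 [219. 434.] 183 238 394 451 1512
can 0.68 [453. 185.] 434 479 162 217 1872
guncup 0.76 [138. 360.] 112 168 330 389 2523
side [[505.46333486162285, 0.0, 324.70759444740554], [0.0, 505.46333486162285, 242.7709170487847], [0.0, 0.0, 1.0]] [[0.9058, -0.4238, 0.0041, -0.4168], [-0.2977, -0.643, -0.7057, 0.2263], [0.3017, 0.638, -0.7085, 1.2355], [0.0, 0.0, 0.0, 1.0]]
washer 0.75 [344. 257.] 281 422 174 331 13804
flap 0.64 [355. 216.] 313 397 174 247 3848
flap 0.51 [347. 256.] 281 423 173 331 14077
flap_bar 0.65 [358. 218.] 313 396 174 247 3841
cover 0.9 [312. 246.] 288 334 224 269 1419
cover_grip 0.77 [311. 249.] 288 333 223 269 1427
can 0.71 [280. 161.] 264 296 135 184 1367
guncup 0.71 [436. 395.] 411 456 367 422 1976
```

View pics/scene0.png

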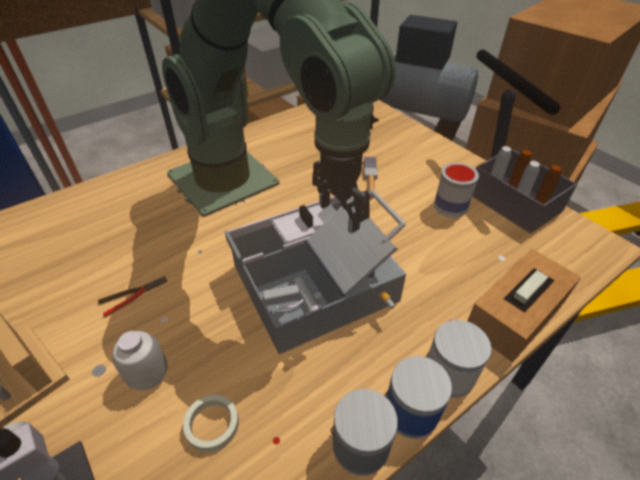

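View pics/side0.png

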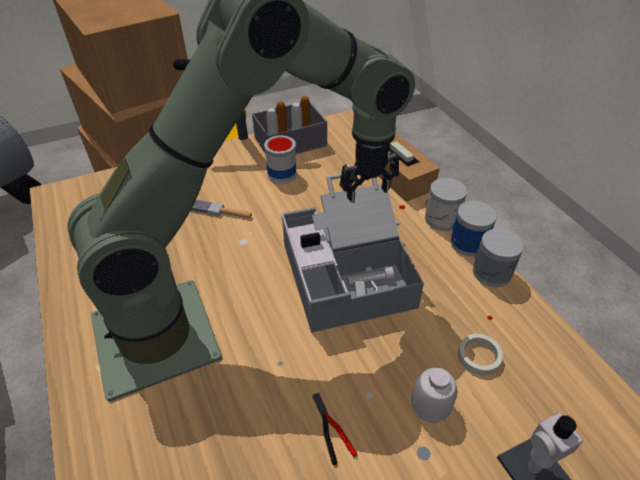

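The robot stands behind the box, with the flap leaning back and the bar at about (390,210) in scene and (345,180) in side. The cover block is at about (307,216) and (311,240). I'll zoom in on both for corners.

```bash
python3 - <<'E'
import cv2,numpy as np
a=cv2.imread('pics/scene0.png')[170:370,215:415];b=cv2.imread('pics/side0.png')[165:345,270:430]
cv2.imwrite('pics/z1.png',cv2.resize(a,(800,600)[:1]*2 if 0 else (600,600),interpolation=cv2.INTER_CUBIC))
cv2.imwrite('pics/z2.png',cv2.resize(b,(533,600),interpolation=cv2.INTER_CUBIC))
E
```

```text
(no output)
```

View pics/z1.png

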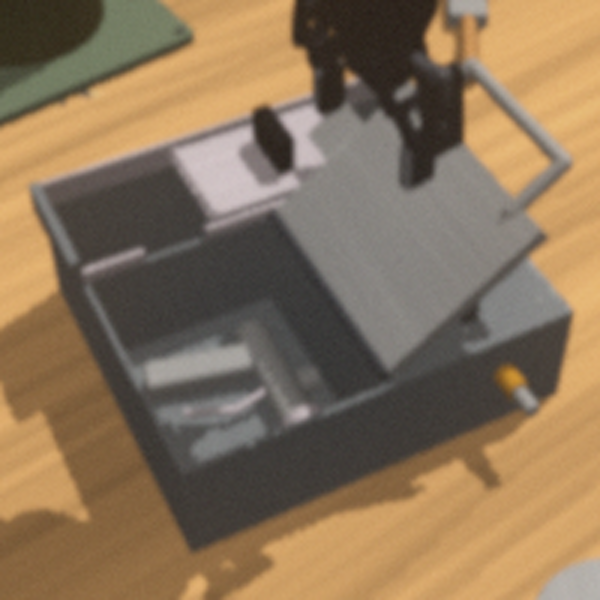

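View pics/z2.png

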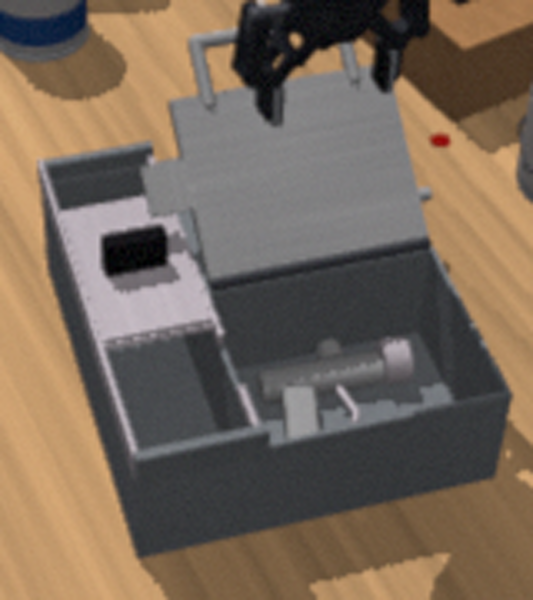

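```bash
cat > h.py <<'E'
import numpy as np,cv2
from scipy.optimize import least_squares
def proj(c,P):
    q=np.c_[P,np.ones(len(P))]@c['view'].T
    q=q[:,:3]@c['mtx'].T
    return q[:,:2]/q[:,2:]
def b2w(p,B):
    c,s=np.cos(p[2]),np.sin(p[2]);B=np.atleast_2d(B).astype(float)/1000
    return np.c_[p[0]+c*B[:,0]-s*B[:,1],p[1]+s*B[:,0]+c*B[:,1],B[:,2]]
E
cat > fit.py <<'E'
from h import *
S=np.load('pics/scene0.npz');D=np.load('pics/side0.npz')
s=np.array([[-190,-164,100,35,188],[95,-164,0,195,550],[95,164,100,572,312],[95,164,0,555,390],[90,118.6,196.6,545,238],[60,155,224,570,160]])
d=np.array([[-190,-164,0,140,555],[95,-164,100,510,397],[95,-164,0,498,477],[-90,0,108,212,282],[90,0,108,430,245],[-90,118.6,196.6,172,100],[-60,155,224,192,42]])
us=s[:,3:]/3+[215,170];ud=d[:,3:]/3.3333+[270,165]
f=lambda p:np.r_[proj(S,b2w(p,s[:,:3]))-us,proj(D,b2w(p,d[:,:3]))-ud].ravel()
r=least_squares(f,[.6,0,0],loss='soft_l1')
print(r.x);print(f(r.x).reshape(-1,2).round(1))
print('bar',b2w(r.x,[0,152,222]))
# block top centre, z=143: block at (307,216) scene crop (272,138); side crop (135,250)
k=least_squares(lambda c:np.r_[proj(S,b2w(r.x,[-143,-80+c[0],137]))[0]-[215+272/3,170+138/3],proj(D,b2w(r.x,[-143,-80+c[0],137]))[0]-[270+135/3.333,165+250/3.333]],[120])
print('cover',k.x,k.fun)
E
python3 fit.py
```

```text
[ 0.56513604 -0.02878721 -0.17596802]
[[ 0.   5.7]
 [-4.7  1.9]
 [ 3.6 -1.2]
 [ 3.1  0.5]
 [-0.3 -1.9]
 [-0.3 -0.2]
 [-1.1  2.2]
 [ 1.7  0.5]
 [-0.3  1.8]
 [-0.8 -0.3]
 [-0.2 -1.8]
 [-0.6 -1.2]
 [ 1.  -2.4]]
bar [[0.59174535 0.12086553 0.222     ]]
cover [101.55006513] [-0.73321837 -0.49744256  0.01916074 -0.80758154]
```

```bash
sed -i 's/\[95,-164/[95,-157/g; s/\[95,164/[95,157/g; s/\[-190,-164,100/[-190,-164,115/' fit.py; python3 fit.py; python3 - <<'E'
from h import *
from scipy.spatial.transform import Rotation as R
from cell import telemetry
o=R.from_rotvec(telemetry.read_state()['orientation']);print(o.as_matrix().round(3))
E
```

```text
[ 0.56528004 -0.0292407  -0.17669164]
[[-1.   1.3]
 [-1.9  0.8]
 [ 0.9  0.1]
 [ 0.5  1.7]
 [-0.5 -1.7]
 [-0.4  0. ]
 [-1.   2.3]
 [ 0.7 -1.5]
 [-1.3 -0.2]
 [-0.7 -0.3]
 [-0.1 -1.7]
 [-0.4 -1.1]
 [ 1.1 -2.3]]
bar [[0.59199764 0.12039275 0.222     ]]
cover [101.8494173] [-0.69808219 -0.43641621  0.11189352 -0.81940712]
[[ 0.  1. -0.]
 [ 1. -0.  0.]
 [ 0. -0. -1.]]
```

Request:
apply_moves --rows '[0, 0, 35, 0, 0, 0.12, -0.2, 0, 0, 35, 0, 0, 0.12, -0.2, 2, 15, 0, 0, 0, 0.12, -0.2, 2, 15, 0, 0, 0, 0.12, -0.2, 2, 15, 0, 0, 0, 0.12, -0.2]'

```text
t: 1.22
eef_pos: [0.5811, 0.0454, 0.3018]
orientation: [1.458, 2.782, 0.001]
contact_force: [-0.5, 0.0, -0.4]
gripper_width: 0.0339
grip_force: 0.0
```

Request:
apply_moves --rows '[2, 15, 0, 0, 0, 0.12, -0.2, 2, 15, 0, 0, 0, 0.12, -0.2, 2, 15, 0, 0, 0, 0.12, -0.2, 2, 15, 0, 0, 0, 0.12, -0.2, 2, 15, 0, 0, 0, 0.12, -0.2]'

```text
t: 1.63
eef_pos: [0.591, 0.1207, 0.3013]
orientation: [0.57, 3.089, -0.0]
contact_force: [-0.2, -0.3, 0.0]
gripper_width: 0.0345
grip_force: 0.0
```

Request:
apply_moves --rows '[1, 0, 0, 0, 0, 0.12, -0.2, 0, 0, 0, 0, 0, 0.074, -0.2, 0, 0, 0, 0, 0, 0, -0.2]'

```text
t: 1.88
eef_pos: [0.592, 0.12, 0.3011]
orientation: [-0.271, -3.13, 0.0]
contact_force: [-0.4, -0.9, -0.3]
gripper_width: 0.0343
grip_force: 0.0
```

```bash
cat > look.py <<'E'
from h import *
from cell import telemetry, viewer
from scipy.spatial.transform import Rotation as R
import sys
POSE=[0.56528,-0.02924,-0.1767]
s=telemetry.read_state();print(s['t'],s['eef_pos'].round(4),s['gripper_width'],s['contact_force'])
print(R.from_rotvec(s['orientation']).as_matrix().round(3).tolist())
p=viewer.capture('wrist');im=p['color'].copy()
print(p['view'].round(3).tolist(),p['mtx'][0,0])
B=np.array([[x,152.2+dy,221.7+dz] for x in(-54,54) for dy,dz in[(0,6),(0,0)]]+[[-90,0,108],[90,0,108],[-90,118.6,196.6],[90,118.6,196.6]])
for u in proj(p,b2w(POSE,B)): 
    if abs(u).max()<2000: cv2.circle(im,tuple(int(v) for v in u.round()),3,(0,0,255),1)
cv2.imwrite(sys.argv[1],im)
E
python3 look.py pics/w1.png
```

```text
1.8833 [0.592  0.12   0.3011] 0.03427029222370721 [-0.39394277 -0.91188298 -0.30675546]
[[-0.985, 0.172, -0.0], [0.172, 0.985, -0.0], [0.0, -0.0, -1.0]]
[[0.172, 0.985, 0.0, -0.22], [0.936, -0.163, 0.312, -0.597], [0.307, -0.054, -0.95, 0.271], [0.0, 0.0, 0.0, 1.0]] 371.949212241307
```

View pics/w1.png

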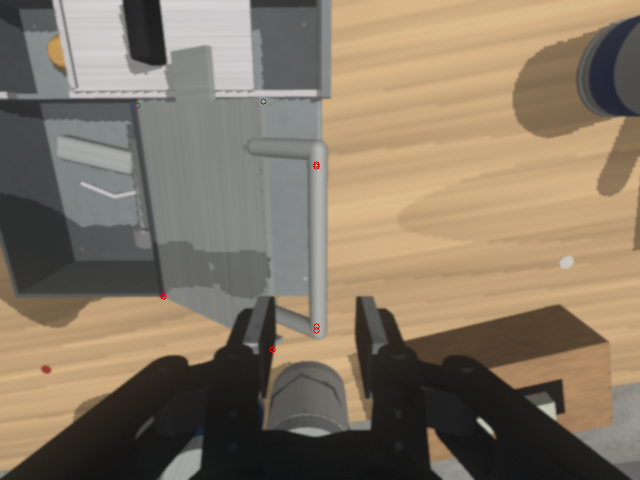

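The overlaid model points sit on the bar ends, (318,150) to (318,330), and on the hinge corners. The bar is centred between the fingers, so I'm descending to pinch it.

Request:
apply_moves --rows '[0, 0, -30, 0, 0, 0, -0.2, 0, 0, -30, 0, 0, 0, -0.2, 0, 0, -20, 0, 0, 0, -0.2, 0, 0, -14, 0, 0, 0, -0.2, 0, 0, 0, 0, 0, 0, -0.2]' --grip_force 25

```text
t: 2.35
eef_pos: [0.591, 0.1194, 0.2048]
orientation: [-0.282, -3.125, 0.003]
contact_force: [-0.1, -0.2, 0.4]
gripper_width: 0.0343
grip_force: 0.0
```

Request:
apply_moves --rows '[0, 0, 0, 0, 0, 0, -1, 0, 0, 0, 0, 0, 0, -1, 0, 0, 0, 0, 0, 0, -1, 0, 0, 0, 0, 0, 0, -1, 0, 0, 0, 0, 0, 0, -1]' --grip_force 30

```text
t: 2.77
eef_pos: [0.5925, 0.1211, 0.2087]
orientation: [0.278, 3.127, 0.003]
contact_force: [1.3, 4.9, 1.7]
gripper_width: 0.0108
grip_force: 30.4
```

```bash
python3 - <<'E'
from h import *
p=[0.56528,-0.02924,-0.1767]
a=np.r_[2.5,np.linspace(2.4,0.3,20),0.22,.15,.09,.05,.02,0]
a=np.r_[2.5,2.44,2.35,2.25,np.arange(2.13,0.35,-0.13),.31,.24,.18,.13,.09,.06,.03,.01,0]
P=b2w(p,np.c_[0*a,-190*np.cos(a),108+190*np.sin(a)])*1000
d=np.diff(P.round().astype(int),axis=0)
print(len(d))
for q in range(0,len(d),5): print(a[q+1:q+6].round(2)[-1],P[min(q+5,len(d))].round(),d[q:q+5].tolist())
E
```

```text
26
2.0 [579.  49. 281.] [[-1, -7, 9], [-2, -12, 12], [-3, -14, 13], [-3, -18, 13], [-4, -21, 12]]
1.35 [558. -70. 293.] [[-4, -23, 9], [-4, -24, 5], [-4, -24, 3], [-5, -24, -1], [-4, -24, -4]]
0.7 [ 540. -172.  230.] [[-4, -24, -7], [-4, -22, -10], [-4, -21, -12], [-3, -18, -16], [-3, -17, -18]]
0.18 [ 532. -213.  142.] [[-3, -15, -19], [-2, -11, -22], [-2, -9, -23], [0, -4, -13], [-1, -2, -11]]
0.01 [ 532. -216.  110.] [[0, -2, -9], [0, -1, -8], [0, 0, -6], [0, 0, -5], [0, 0, -4]]
0.0 [ 532. -216.  108.] [[0, 0, -2]]
```

Request:
apply_moves --rows '[-1, -7, 9, 0, 0, 0, -1, -2, -12, 12, 0, 0, 0, -1, -3, -14, 13, 0, 0, 0, -1, -3, -18, 13, 0, 0, 0, -1, -4, -21, 12, 0, 0, 0, -1]'

```text
t: 3.18
eef_pos: [0.5798, 0.049, 0.2687]
orientation: [0.276, 3.125, 0.004]
contact_force: [8.7, 0.2, -5.7]
gripper_width: 0.0106
grip_force: 29.3
```

```bash
python3 - <<'E'
from cell import telemetry
s=telemetry.read_state();print(s['eef_pos'],s['contact_force'],s['gripper_width'],s['wrist_torque'])
E
```

```text
[0.57984595 0.0490007  0.26869629] [ 8.66968985  0.2232403  -5.66265764] 0.01056675731197606 [ 0.05131837 -1.94596477  0.12606294]
```

Request:
apply_moves --rows '[-4, -23, 9, 0, 0, 0, -1, -4, -24, 5, 0, 0, 0, -1, -4, -24, 3, 0, 0, 0, -1, -5, -24, -1, 0, 0, 0, -1, -4, -24, -4, 0, 0, 0, -1]'

```text
t: 3.6
eef_pos: [0.5589, -0.0721, 0.2804]
orientation: [0.279, 3.124, 0.0]
contact_force: [8.9, -0.9, 1.1]
gripper_width: 0.0108
grip_force: 30.2
```

Request:
apply_moves --rows '[-4, -24, -7, 0, 0, 0, -1, -4, -22, -10, 0, 0, 0, -1, -4, -21, -12, 0, 0, 0, -1, -3, -18, -16, 0, 0, 0, -1, -3, -17, -18, 0, 0, 0, -1]'

```text
t: 4.02
eef_pos: [0.541, -0.1745, 0.2164]
orientation: [0.279, 3.125, -0.001]
contact_force: [10.2, 1.9, -2.3]
gripper_width: 0.0107
grip_force: 30.5
```

Request:
apply_moves --rows '[-3, -15, -19, 0, 0, 0, -1, -2, -11, -22, 0, 0, 0, -1, -1, -6, -15, 0, 0, 0, -1, -1, -5, -15, 0, 0, 0, -1, 0, -2, -10, 0, 0, 0, -1]'

```text
t: 4.43
eef_pos: [0.5342, -0.2126, 0.1342]
orientation: [0.279, 3.126, 0.0]
contact_force: [3.8, 1.0, -1.8]
gripper_width: 0.0108
grip_force: 29.7
```

Request:
apply_moves --rows '[0, -2, -9, 0, 0, 0, -1, 0, -1, -7, 0, 0, 0, -1, 0, 0, -6, 0, 0, 0, -1, 0, 0, -5, 0, 0, 0, -1, 0, 0, -4, 0, 0, 0, -1]'

```text
t: 4.85
eef_pos: [0.5335, -0.2156, 0.1035]
orientation: [0.278, 3.128, -0.002]
contact_force: [4.6, -3.1, -0.2]
gripper_width: 0.0104
grip_force: 29.8
```

```bash
python3 - <<'E'
from h import *
from cell import telemetry,viewer
s=telemetry.read_state();print(s['eef_pos'],s['contact_force'],s['gripper_width'])
p=viewer.capture('side');cv2.imwrite('pics/s2.png',cv2.resize(p['color'][165:345,270:430],(533,600),interpolation=cv2.INTER_CUBIC))
E
```

```text
[ 0.53354164 -0.21556737  0.10347455] [ 4.58723971 -3.13404979 -0.22688912] 0.01042108394848201
```

View pics/s2.png

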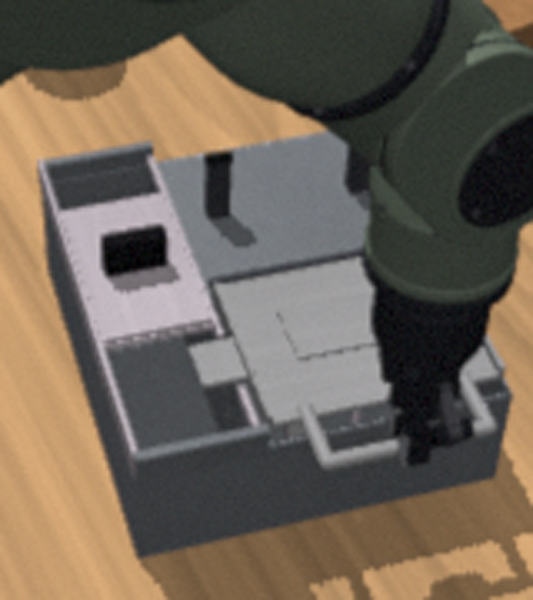

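The flap is nearly level: the bar at (350,455) in the crop is slightly above the rim. I'm lowering it in small steps until the rim carries it.

Request:
apply_moves --rows '[0, 0, -2, 0, 0, 0, -1, 0, 0, -2, 0, 0, 0, -1, 0, 0, -2, 0, 0, 0, -1, 0, 0, -1, 0, 0, 0, -1, 0, 0, -1, 0, 0, 0, -1]'

```text
t: 5.32
eef_pos: [0.5342, -0.2158, 0.0975]
orientation: [0.278, 3.125, -0.003]
contact_force: [-0.9, 0.6, 29.6]
gripper_width: 0.0107
grip_force: 33.9
```

Request:
apply_moves --rows '[0, 0, -1, 0, 0, 0, -1, 0, 0, -1, 0, 0, 0, -1, 0, 0, -1, 0, 0, 0, -1, 0, 0, 0, 0, 0, 0, -1]'

```text
t: 5.65
eef_pos: [0.5346, -0.2159, 0.0946]
orientation: [0.278, 3.124, -0.003]
contact_force: [0.0, -1.0, 29.6]
gripper_width: 0.0102
grip_force: 36.0
```

The rim now takes the load and the bar slips in the pads at about 30 N. I'm opening slightly and lifting away.

Request:
apply_moves --rows '[0, 0, 1, 0, 0, 0, -0.55, 0, 0, 0, 0, 0, 0, -0.55, 0, 0, 0, 0, 0, 0, -0.55, 0, 0, 5, 0, 0, 0, -0.55, 0, 0, 12, 0, 0, 0, -0.55]'

```text
t: 6.07
eef_pos: [0.5323, -0.2148, 0.1096]
orientation: [-0.277, -3.127, -0.0]
contact_force: [-0.1, -0.9, -0.1]
gripper_width: 0.0196
grip_force: 0.0
```

```bash
python3 - <<'E'
from h import *
from cell import telemetry,viewer
s=telemetry.read_state();print(s['eef_pos'],s['contact_force'],s['gripper_width'])
p=[0.56528,-0.02924,-0.1767]
print(b2w(p,[[-143,22,143],[-143,-80,143]]))
E
```

```text
[ 0.5322601  -0.21483722  0.10958806] [-0.1045889  -0.85846456 -0.1472185 ] 0.01958787214163349
[[ 0.42837384  0.01755426  0.143     ]
 [ 0.41044408 -0.08285752  0.143     ]]
```

Request:
apply_moves --rows '[0, 0, 30, 0, 0, 0, -0.4, 0, 0, 30, 0, 0, 0, 0, 0, 0, 30, 0, 0, 0, 0, -10, 24, 10, 0, 0, 0, 0, -12, 26, 0, 0, 0, 0, 0]'

```text
t: 6.48
eef_pos: [0.5115, -0.1654, 0.2126]
orientation: [0.281, 3.125, -0.001]
contact_force: [1.2, 0.5, 0.1]
gripper_width: 0.0427
grip_force: 0.0
```

Request:
apply_moves --rows '[-12, 26, 0, 0, 0, 0, 0, -12, 26, 0, 0, 0, 0, 0, -12, 26, 0, 0, 0, 0, 0, -12, 26, 0, 0, 0, 0, 0, -12, 26, 0, 0, 0, 0, 0]'

```text
t: 6.9
eef_pos: [0.4501, -0.034, 0.2106]
orientation: [0.278, 3.129, -0.0]
contact_force: [0.6, 1.1, -0.2]
gripper_width: 0.0431
grip_force: 0.0
```

Request:
apply_moves --rows '[-12, 26, 0, 0, 0, 0, 0, -10, 26, 0, 0, 0, 0, 0, 0, 0, 0, 0, 0, 0, 0, 0, 0, 0, 0, 0, 0, 0]'

```text
t: 7.23
eef_pos: [0.4287, 0.018, 0.2107]
orientation: [0.274, 3.129, -0.0]
contact_force: [1.0, -0.4, 0.4]
gripper_width: 0.0426
grip_force: 0.0
```

```bash
sed -i 's/^B=.*/B=np.array([[-143+a,22+b,151] for a in(-25,25) for b in (-8,8)]+[[-90,0,108],[90,0,108],[-90,-148,108],[90,-148,108]])/' look.py; python3 look.py pics/w2.png
```

```text
7.2333 [0.4287 0.018  0.2107] 0.04260746599752496 [ 0.95133296 -0.39115829  0.35129077]
[[-0.985, 0.173, 0.0], [0.173, 0.985, -0.0], [-0.0, -0.0, -1.0]]
[[0.173, 0.985, -0.0, -0.092], [0.936, -0.165, 0.313, -0.433], [0.308, -0.054, -0.95, 0.229], [0.0, 0.0, 0.0, 1.0]] 371.949212241307
```

View pics/w2.png

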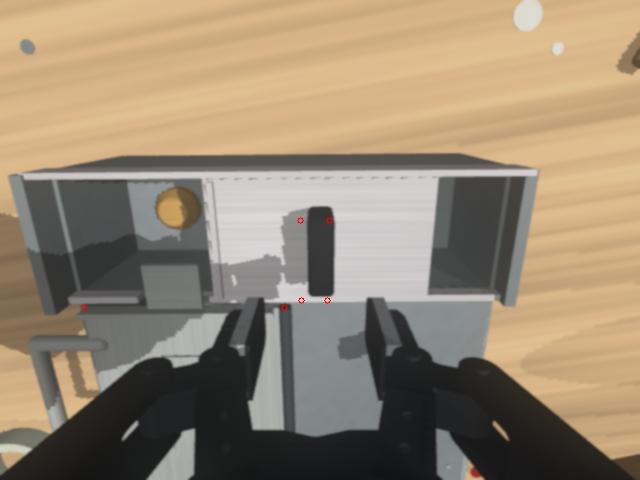

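The flap lies flat, with the tongue at (172,285) beside the cover. The block spans columns 308–335 and rows 206–296, about 4 mm off in y and in x from the overlay. I'll correct for that, descend and grip.

Request:
apply_moves --rows '[-3, 4, -25, 0, 0, 0, 0, 0, 0, -25, 0, 0, 0, 0, 0, 0, -20, 0, 0, 0, 0, 0, 0, -14, 0, 0, 0, 0, 0, 0, 0, 0, 0, 0, 0]'

```text
t: 7.7
eef_pos: [0.4254, 0.0202, 0.1243]
orientation: [-0.279, -3.126, 0.002]
contact_force: [0.1, -0.2, -0.5]
gripper_width: 0.0429
grip_force: 0.0
```

Request:
apply_moves --rows '[0, 0, 0, 0, 0, 0, -1, 0, 0, 0, 0, 0, 0, -1, 0, 0, 0, 0, 0, 0, -1, 0, 0, 0, 0, 0, 0, -1, 0, 0, 0, 0, 0, 0, -1]' --grip_force 30

```text
t: 8.12
eef_pos: [0.4264, 0.0207, 0.1272]
orientation: [0.278, 3.128, -0.0]
contact_force: [-0.3, -1.6, 10.5]
gripper_width: 0.0155
grip_force: 33.4
```

Request:
apply_moves --rows '[0, 0, 1, 0, 0, 0, -1, -2, -10, 0, 0, 0, 0, -1, -3, -15, 0, 0, 0, 0, -1, -3, -15, 0, 0, 0, 0, -1, -2, -15, 0, 0, 0, 0, -1]'

```text
t: 8.53
eef_pos: [0.4171, -0.0343, 0.1275]
orientation: [0.276, 3.127, 0.002]
contact_force: [7.7, 2.0, -15.7]
gripper_width: 0.0151
grip_force: 33.0
```

Request:
apply_moves --rows '[-3, -15, 0, 0, 0, 0, -1, -2, -12, 0, 0, 0, 0, -1, -1, -8, 0, 0, 0, 0, -1, 0, 0, 0, 0, 0, 0, -1]'

```text
t: 8.87
eef_pos: [0.4109, -0.0707, 0.1275]
orientation: [0.28, 3.127, -0.0]
contact_force: [9.1, -3.8, -16.7]
gripper_width: 0.0151
grip_force: 33.1
```

Request:
apply_moves --rows '[0, -4, -1, 0, 0, 0, -1, -1, -4, 0, 0, 0, 0, -1, -1, -3, 0, 0, 0, 0, -1, 0, -2, 0, 0, 0, 0, -1, 0, 0, 0, 0, 0, 0, -1]'

```text
t: 9.28
eef_pos: [0.409, -0.0824, 0.1273]
orientation: [0.277, 3.126, -0.0]
contact_force: [2.5, -2.2, 17.0]
gripper_width: 0.0149
grip_force: 37.5
```

Request:
apply_moves --rows '[0, -2, 0, 0, 0, 0, -1, 0, 0, 0, 0, 0, 0, -1]'

```text
t: 9.45
eef_pos: [0.4089, -0.0832, 0.1273]
orientation: [0.275, 3.127, 0.002]
contact_force: [0.1, 9.1, 19.5]
gripper_width: 0.0155
grip_force: 37.6
```

Request:
apply_moves --rows '[0, -2, 0, 0, 0, 0, -1, 0, 0, 0, 0, 0, 0, -1]'

```text
t: 9.62
eef_pos: [0.4089, -0.0833, 0.1273]
orientation: [0.272, 3.127, 0.006]
contact_force: [-2.6, 25.2, 21.1]
gripper_width: 0.0153
grip_force: 37.8
```

The cover hit the stop at y = -83 mm with 25 N, matching the predicted home position. I'm releasing and lifting.

Request:
apply_moves --rows '[0, 0, 1, 0, 0, 0, -0.2, 0, 0, 0, 0, 0, 0, -0.2, 0, 0, 0, 0, 0, 0, -0.2, 0, 0, 15, 0, 0, 0, -0.2, 0, 0, 30, 0, 0, 0, -0.2]'

```text
t: 10.03
eef_pos: [0.407, -0.0859, 0.1712]
orientation: [-0.277, -3.125, -0.0]
contact_force: [0.6, -1.4, 0.4]
gripper_width: 0.0343
grip_force: 0.0
```

Request:
apply_moves --rows '[0, 0, 35, 0, 0, 0, -0.2, 0, 0, 35, 0, 0, 0, -0.2, 0, 0, 0, 0, 0, 0, -0.2, 0, 0, 0, 0, 0, 0, -0.2]'

```text
t: 10.37
eef_pos: [0.4083, -0.0866, 0.2435]
orientation: [0.279, 3.126, -0.001]
contact_force: [0.3, 1.4, -0.2]
gripper_width: 0.0343
grip_force: 0.0
```

```bash
sed -i 's/22+b/-80+b/' look.py; python3 look.py pics/w3.png
```

```text
10.3667 [ 0.4083 -0.0866  0.2435] 0.034296962060488066 [ 0.34483552  1.35034065 -0.19064233]
[[-0.984, 0.177, 0.003], [0.177, 0.984, -0.001], [-0.003, -0.001, -1.0]]
[[0.177, 0.984, -0.0, 0.013], [0.934, -0.168, 0.315, -0.441], [0.31, -0.056, -0.949, 0.26], [0.0, 0.0, 0.0, 1.0]] 371.949212241307
```

View pics/w3.png

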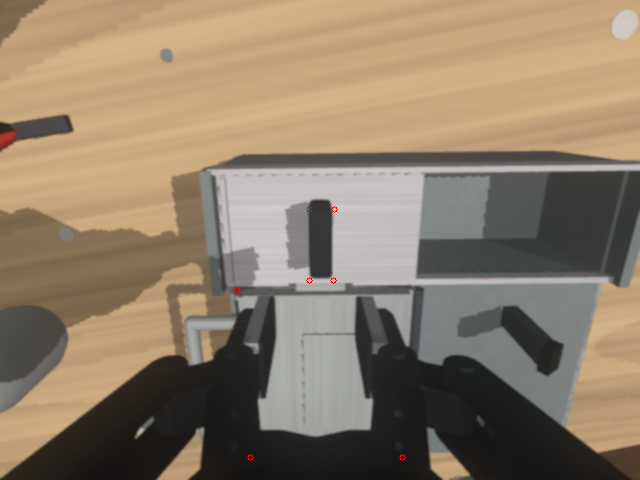

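The cover is home: its block at columns 309–332 matches the predicted closed position, its edge meets the end frame at column 220, and the tongue at (320,287) is under it. The flap is flat and nothing is touching.

```bash
python3 -c "
from cell import ticket
print(ticket.job_done())"
```

```text
the job is handed in; nothing more can be done
None
```

The flap was lowered gently onto the rim and the cover slid over its tongue until it stopped against the end frame; the job is handed in at about 10.4 s of robot time, with the arm clear of everything.

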